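Close the hopper of the noodle machine

ROBOT

A 6-joint arm with a two-finger parallel gripper is mounted at the origin on the work surface. World frame = base frame: x ahead of the robot, y to its left, z up, the work surface at z = 0. Lengths are in m, angles in rad, forces in N, time in s.
With the tool pointing down it reaches from about 0.25 to 0.775 m from the base axis. Payload 4 kg.
Tool frame: the origin (TCP) lies on the centre line of the jaws, within the pads' length; the fingertips stand 14 mm ahead of it and the grasp point (between the pads) lies 5 mm behind it (robot.tcp_to_tips is the distance from the TCP to the fingertips, in m); z points along the fingers, y is the line along which they close (so a half turn about z gives the same grasp; the last joint's range is limited). The gripper opens to 94 mm and grips with 3 to 60 N. Pads are 16 mm wide; open, the fingers measure 119 mm over their backs; the gripper's body (75 mm by 177 mm) begins 78 mm behind the grasp point.
Start: joints at [1.16, 0.087, 1.371, -0, 1.684, -0.103], TCP at [0.167, 0.524, 0.22] pointing down, gripper open.
Joint ranges: [-3.1, 3.1], [-0.76, 2.03], [0.27, 2.55], [-1.08, 4.22], [0.17, 2.65], [-2.57, 2.57]. Speed limits (rad/s): [2.79, 2.79, 3.14, 3.14, 3.14, 3.14].

INTERFACE

Orientations are given as [roll, pitch, yaw] about the fixed x, y, z axes, in that order (R = Rz(yaw) Ry(pitch) Rx(roll)).
In Python, from bench import robot gives the robot as it stands.
- The arm moves only by the tool carry_out, never from a script. Its argument "increments" is a list of rows, each a list of 3 entries, a list of its own where there are three numbers: the closure in counts, from 0 (fully open) to 255 (shut), then the shift along the tool's x, y, z in mm, then the turn about the tool's z in degrees. In form: [[fingers, [dx, dy, dz], twist], ...]. A call has 1 to 8 rows; each row shifts and turns the commanded pose from where the row before left it, along the tool's axes as they then stand; what a row does not reach is not made up. A row lasts 1/10 s, in which the tool goes at most 50 mm and 8.59 degrees, less where a joint would pass 70% of its speed; a pose out of reach is approached as far as the arm can. A call with a gripper value outside its range is refused whole. The fingers move at their own pace and stop on an object; the grip force is fixed at half the most. Time passes only in rows, so rows that do not move let the fingers close. It gives the time, the measured TCP pose, the force, the opening and the grip force at its end, in the units of the state.
- robot.get_obs(): the state, without advancing time (a new reading comes with each control period).
- robot.snapshot(name): name is "scene" or "top"; returns the picture (480x640x3 uint8, blue, green, red); there is no depth.
- robot.get_calibration(name): a dict with "vfov" (degrees; the focal length in pixels is half the picture's height over the tangent of half this angle, whatever the lens; pixels are square), "cx", "cy" (the principal point, pixels), "T" (4x4, takes a point from camera to world coordinates). Camera axes: x right, y down, z forward; pixel columns grow to the right and rows downward; lengths in m; the calibration is good to about 2 mm. A picture is of the moment at which its call begins. get_calibration takes no time and is no camera call.
- robot.close_job(): hands the job in; it is judged then, once.
The state is a dict: "time": time; "joint_positions": joint angles; "qvel": joint speeds; "joint_torque": joint torques, N m; "tool_pos": TCP position; "ee_rot": TCP orientation; "wrist_force": force on the tool from outside, world axes, zero at the start; "wrist_torque": the same for the moment, N m; "width": finger opening in m; "finger_force": force on a finger pad.
Only numpy, scipy, OpenCV 4.12 (cv2) and the standard library are available. Lean on these libraries where they do the work, as an engineer would, in place of code of your own. Each camera call takes 0.05 s, during which the arm holds its last target. There are 200 camera calls.

TASK

Close up the cleaned noodle machine: first take the spatula off its open hopper and lay it flat in the white utensil tray, next to the spoon. Then lift the hopper cover off the sloping drainer, hook its two rear tabs through the slots in the machine's upright panel and push it down, so that it sits level and fully down on the hopper rim with both tabs caught behind the panel. Do not drop or throw anything, and leave the spoon and everything else where it is.

Things in the scene. Friction and masses are not known exactly. Their poses are not given: they have to be found in the camera images.
- noodle_machine: Fixed bench noodle extruder, white, with a steel hopper. Origin on the table under the middle of the closed cover; z up, x from hopper to motor housing. Open hopper: rim z = 200, outside x -76 to 84, y -78 to 78, walls 4, 95 deep, mixing blades up to z = 168. Housing x 112 to 270, 190 wide, 250 high, knobs to 266. Chassis 190 wide below z = 100, round nose in front to x = -147
- seat (a point): Centre of the hopper mouth at rim height, axes as the machine's: the cover's origin comes here, axes aligned, when it is closed; there it has about 3 mm of play in x and 4 mm in y
- slot_left (a point): Centre of the slot on the machine's +y side (machine frame x 86, y 45, z 212), in the upright steel panel (x 84 to 88, 190 wide, top z = 250) at the hopper's rear. Slots are 28 wide and 28 high, z 198 to 226: the lower edge is 2 below the rim. Behind them is a pocket, x 88 to 112, roof at z = 235
- slot_right (a point): Centre of the like slot at the machine's -y side (x 86, y -45, z 212)
- drainer: Fixed blue plastic-coated wire drainer, 158 wide, its bed sloping 35 degrees up from the robot's side towards its +x; the cover lies on it. Origin on the table under the middle of the bed, x horizontal towards the high end, z up. High end 135 high; a stop at the low end 55 high
- cover: Loose aluminium hopper cover with black bar handle, 0.33 to 0.55 kg. Origin: centre of the plate's underside; x towards the tabs, z out of the top. Plate 162 (x) by 172 (y) by 4. Under it a locating flange 8 deep, outline x -68 to 76, y -70 to 70, goes inside the hopper walls. Starts on the drainer, sloping 35 degrees, tabs uppermost, handle side facing up and to the robot
- handle (a point): Middle of the cover's handle bar, 37 above the plate's underside: bar 120 long (x), 16 wide (y), 22 high (26 to 48 above the underside), flat-sided, on posts at x = +-48
- tab_left (a point): Lower edge of the +y tab's lip (cover frame x 93, y 45, z -10). The flat tab, 18 wide, 4 thick, runs on from the plate's rear edge (x = 81) to x = 95 and ends in a down-turned lip 4 thick (x 91 to 95) reaching 10 below the underside. To pass the slots level, the cover's origin must be 10 to 20 above the seat
- tab_right (a point): Lower edge of the -y tab's lip, at x 93, y -45, z -10 in the cover's frame
- spatula: Loose dough spatula, 200 long, 90 g, lying across the hopper rim. Origin: middle of its length, at its underside, close to its centre of mass; x from the handle to the blade, z up. Red handle x -100 to 25, 22 wide, 16 high; white blade x 15 to 100, 50 wide, 6 thick; undersides level
- tray: Fixed white plastic utensil tray, 250 (x) by 170 (y) by 30 high, walls and floor 3. Origin under its centre, on the table
- spoon: Loose wooden serving spoon, lying in the tray along its x on its +y side, 165 long, up to 42 wide, 10 high. Origin at its underside, x towards the bowl (bowl centre x = 50, grip end x = -92). To be left alone
- plate: White plate under the extruder nose, 160 across, 18 high; loose, origin at its underside. To be left alone
- vinegar: Brown bottle with a red cap behind the drainer, 60 across, 220 high; loose, origin at its underside. To be left alone
- oil: Green bottle with a yellow cap beyond the tray, 68 across, 250 high; loose, origin at its underside. To be left alone
- salt_jar: Glass jar with a blue lid beyond the tray, 84 across, 130 high; loose, origin at its underside. To be left alone
- mixing_bowl: Steel bowl on the right, 180 across, 75 high; loose, origin at its underside. To be left alone
- starch_can: Yellow can on the left, 90 across, 140 high; loose, origin at its underside. To be left alone
There are look-alikes about, which are no part of the job. What is shaped like the cover but yellow is not meant.

How it is judged:
On the way, in this order (a step that is already met when the one before it is completed fails the run):
1. the spatula lies flat and let go in the utensil tray (x of spatula in the frame of tray between -0.035 and 0.035 m and y of spatula in the frame of tray between -0.065 and 0.065 m and z of spatula in the frame of tray below 0.01 m and angle between spatula's own z axis and vertical below 0.1 rad and contact force between the fingers and spatula below 0.05 N and linear speed of spatula below 0.02 m/s), for 0.2 s.
2. the cover sits level and fully down on the rim, both tabs caught behind the panel (z of cover in the frame of seat between -0.002 and 0.0025 m and horizontal distance between cover and seat below 0.01 m and angle between cover's own z axis and vertical below 0.03 rad and x of each of tab_left, tab_right in the frame of seat above 0.088 m and z of each of tab_left, tab_right in the frame of seat below -0.006 m), for 0.2 s.
At the end, for the whole second after the job is handed in: Cover origin within 10 mm of the seat sideways, 2 mm below to 2.5 mm above it, tilt under 0.03 rad, both lips behind the panel and over 6 mm below the rim; spatula flat (0.1 rad) on the tray floor, within 35 mm of its centre along and 65 mm across; both let go and at rest (all of step 1 and all of step 2 and contact force between the fingers and cover below 0.05 N and linear speed of cover below 0.02 m/s and angular speed of cover below 0.1 rad/s); the robot touches nothing.
It fails at once if a bystander (plate, bottles, jar, bowl or can) is shifted by more than 20 mm or tipped by more than 0.3 rad (distance of any of plate, vinegar, oil, salt_jar, mixing_bowl, starch_can from where it was at the start of the episode above 0.02 m or angle between any of plate, vinegar, oil, salt_jar, mixing_bowl, starch_can's own z axis and vertical above 0.3 rad).
It fails at once if the spoon in the tray is shifted by more than 20 mm (distance of spoon from where it was at the start of the episode above 0.02 m).
It fails at once if the spatula is dropped or thrown (faster than 0.7 m/s while no finger touches it) (contact force between the fingers and spatula below 0.02 N and linear speed of spatula above 0.7 m/s).
It fails at once if the cover is dropped or thrown (faster than 0.7 m/s while no finger touches it) (contact force between the fingers and cover below 0.02 N and linear speed of cover above 0.7 m/s).
It also fails if it takes over 72 s, if anything falls off the work surface, if the arm or the gripper's body presses on something with over 40 N, if the wrist force passes 120 N, or if a joint passes its speed limit or range.

## Working session

There is one attempt and no reset: what is moved stays moved. The work goes in short steps, Python scripts to look and compute and a tool call to move; the robot and the scene stay as the last step left them, time stands still between calls to the robot, and variables do not carry over. Pictures are saved under pics/ and viewed, at most 10 in all, crops included, and the job is handed in when it is done.

Besides the shell and the picture viewer there is one more tool, called after ">>>" in YAML: its name, and indented under it one key for each argument. carry_out: Moves the arm, as the interface text tells. Its arguments: {"type":"object","properties":{"increments":{"type":"array","items":{"type":"array"}}},"required":["increments"]}

```bash
mkdir -p pics; ls
python3 - <<'E'
from bench import robot
import cv2
for n in("scene","top"):
    cv2.imwrite(f"pics/{n}0.png",robot.snapshot(n)); print(robot.get_calibration(n))
print(robot.get_obs())
E
```

```text
pics
{'vfov': 48.05363212204349, 'cx': 319.1891577007596, 'cy': 235.86010259747317, 'T': array([[ 0.64452189,  0.54065039, -0.5406373 ,  1.48075222],
       [ 0.7644807 , -0.46741602,  0.44394992, -0.80654368],
       [-0.01268084, -0.69944222, -0.71457664,  1.42728921],
       [ 0.        ,  0.        ,  0.        ,  1.        ]])}
{'vfov': 49.40566862496006, 'cx': 323.6871532592971, 'cy': 241.2567800896657, 'T': array([[-0.0210505 , -0.99759868,  0.06598293,  0.40073232],
       [-0.99970023,  0.02182831,  0.0110893 , -0.02412509],
       [-0.01250296, -0.06572971, -0.99775913,  1.67701803],
       [ 0.        ,  0.        ,  0.        ,  1.        ]])}
{'time': 0.1, 'joint_positions': array([ 1.15988999e+00,  8.78837721e-02,  1.37210777e+00, -1.24993029e-05,
        1.68362496e+00, -1.03088670e-01]), 'qvel': array([-0.00188265, -0.00015564, -0.00455126, -0.00096257,  0.00163375,
        0.00016443]), 'joint_torque': array([ 1.50386633e-03, -3.41256702e+01, -3.03300297e+01,  7.19020329e-02,
        3.04406835e-02, -7.53851509e-05]), 'tool_pos': array([0.16644854, 0.5237053 , 0.21841739]), 'ee_rot': array([-3.13957827e+00, -1.95909308e-04,  2.83377339e+00]), 'wrist_force': array([-0.39651264, -0.05212243,  0.27076266]), 'wrist_torque': array([-0.03306611,  0.05486377,  0.01884485]), 'finger_force': 0.0, 'width': 0.09391363444009139}
```

View pics/scene0.png

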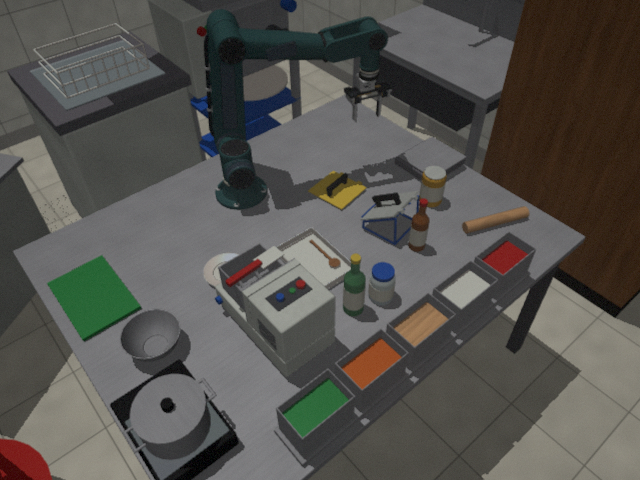

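View pics/top0.png

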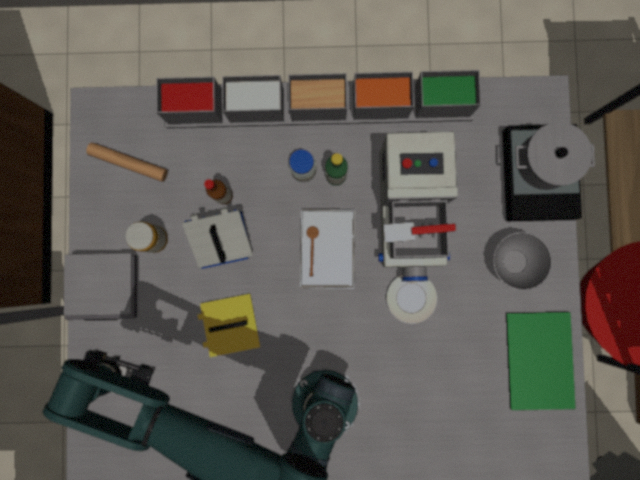

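```bash
cat > h.py <<'E'
import numpy as np
from bench import robot
def cal(n):
    c=robot.get_calibration(n); return 240/np.tan(np.radians(c['vfov']/2)),c['cx'],c['cy'],c['T']
def ray(n,u,v,z):
    f,cx,cy,T=cal(n); d=T[:3,:3]@[(u-cx)/f,(v-cy)/f,1]; o=T[:3,3]
    return o+d*(z-o[2])/d[2]
def proj(n,p):
    f,cx,cy,T=cal(n); q=T[:3,:3].T@(np.asarray(p)-T[:3,3]); return np.array([cx+f*q[0]/q[2],cy+f*q[1]/q[2]])
E
python3 - <<'E'
import cv2
a=cv2.imread('pics/top0.png')
b=cv2.resize(a[120:300,380:470],None,fx=6.5,fy=6.5)[:, :]  # machine
cv2.imwrite('pics/c1.png',cv2.resize(a[180:280,370:480],None,fx=6,fy=6,interpolation=cv2.INTER_CUBIC)[:600])
cv2.imwrite('pics/c2.png',cv2.resize(a[190:365,170:370],None,fx=3.4,fy=3.4,interpolation=cv2.INTER_CUBIC))
E
```

```text
(no output)
```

View pics/c1.png

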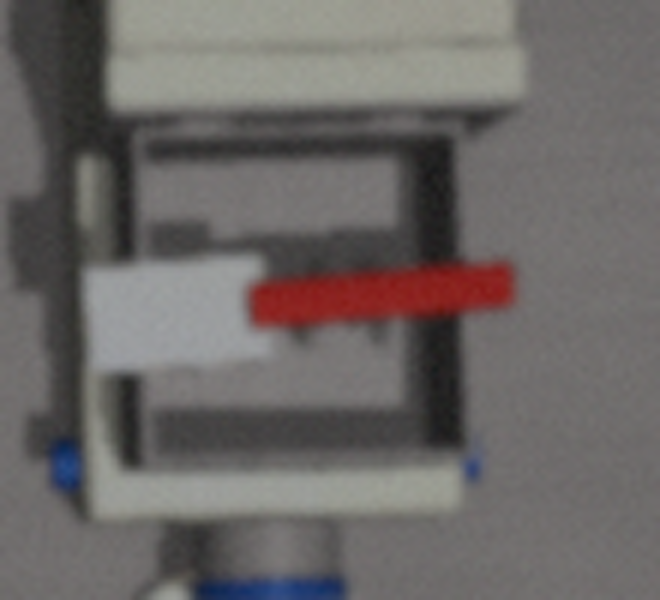

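View pics/c2.png

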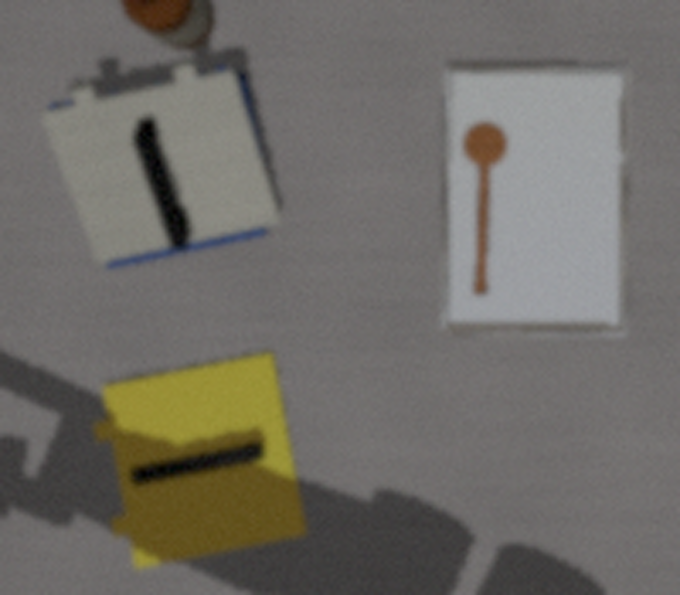

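Candidates: grey cover at top px (218,238), on the blue drainer with tabs at its high end; yellow one at (230,325), flat on the table. The grey one on the drainer is meant. Spatula red end is at (455,227), blade end at (385,233); tray centre (327,248) with the spoon on its left (+y).

Run:
```python
import cv2, numpy as np
a=cv2.imread('pics/scene0.png')
r=lambda c,s:cv2.resize(c,None,fx=s,fy=s,interpolation=cv2.INTER_CUBIC)
x=r(a[175:260,350:440],6)[:510]; y=r(a[225:365,195:345],4)[:560]
o=np.zeros((max(x.shape[0],0),540,3),np.uint8)
cv2.imwrite('pics/s1.png',x)
cv2.imwrite('pics/s2.png',y)
```

```text
(no output)
```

View pics/s1.png

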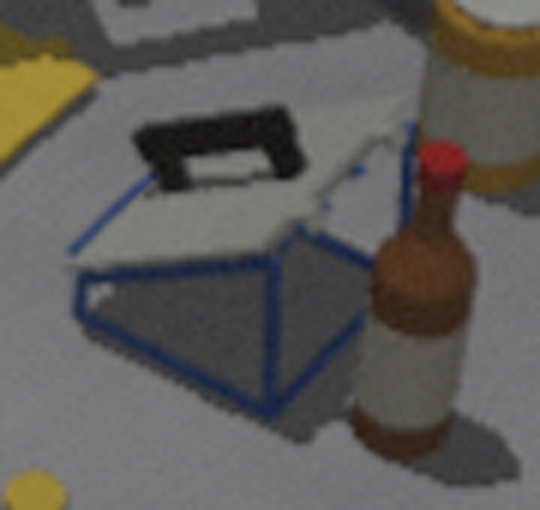

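View pics/s2.png

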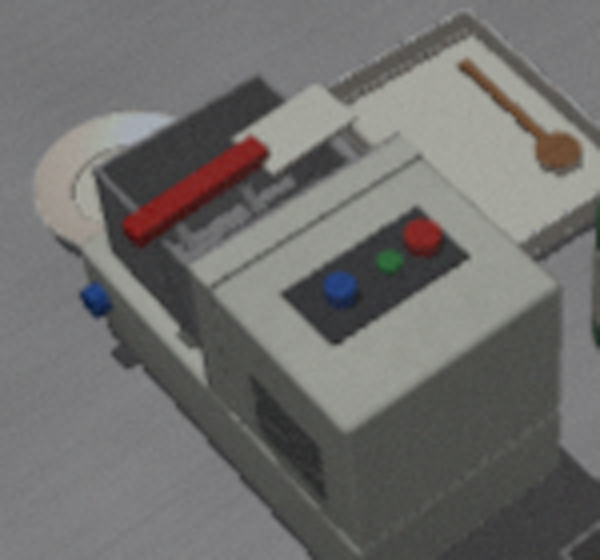

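```bash
cat > fit.py <<'E'
from h import *
from scipy.optimize import least_squares
from scipy.spatial.transform import Rotation as R
C=lambda u,v,k,ox,oy:(ox+u/k,oy+v/k)
c1=lambda u,v:('top',C(u,v,6,370,180)); c2=lambda u,v:('top',C(u,v,3.4,170,190))
s1=lambda u,v:('scene',C(u,v,6,350,175)); s2=lambda u,v:('scene',C(u,v,4,195,225))
def fit(pts,pitch,x0,names):
    # state x,y,z,yaw
    def pose(s): return R.from_euler('xyz',[0,pitch,s[3]]).as_matrix(),s[:3]
    def res(s):
        M,t=pose(s); return np.concatenate([proj(c,M@np.array(p)/1000+t)-uv for p,(c,uv) in pts])
    r=least_squares(res,x0,loss='soft_l1'); print(names,np.round(r.x,4)); print(np.round(r.fun.reshape(-1,2),1).tolist()); return r.x
m=[((84,95,250),c1(107,110)),((84,-95,250),c1(525,103)),((-76,78,200),c1(128,467)),((-76,-78,200),c1(463,453)),
 ((270,-95,250),s2(347,432)),((270,95,250),s2(558,287)),((84,95,250),s2(395,135)),((84,-95,250),s2(190,265)),((-76,-78,200),s2(97,172)),((-76,78,200),s2(262,78))]
if __name__=='__main__':
    fit(m,0,[.5,-.27,0,0],'machine')
    sp=[((-100,0,16),c1(514,284)),((25,0,16),c1(252,305)),((100,0,6),c1(90,320)),((-100,0,16),s2(133,225)),((25,0,16),s2(258,148))]
    fit(sp,0,[.5,-.27,.2,1.57],'spatula')
    t=[((-125,85,30),c2(445,328)),((-125,-85,30),c2(622,330)),((125,85,30),c2(447,66)),((125,-85,30),c2(627,68))]
    fit(t+[((125,-85,30),s2(530,250)),((-125,85,30),s2(465,12))],0,[.5,0,0,0],'tray')
    cv=[((60,0,48),c2(147,120)),((-60,0,48),c2(181,247)),((81,86,4),c2(45,112)),((81,-86,4),c2(240,72)),((-81,86,4),c2(107,262)),((-81,-86,4),c2(278,225)),
     ((60,0,48),s1(283,112)),((-60,0,48),s1(143,133)),((-81,-86,4),s1(68,265)),((81,-86,4),s1(275,240)),((81,86,4),s1(418,95))]
    fit(cv,np.radians(-35),[.5,.3,.1,.3],'cover')
    print(ray('top',*c2(485,143)[1],.01),ray('top',*c2(480,292)[1],.01))
    o=robot.get_obs(); M=R.from_euler('xyz',o['ee_rot']).as_matrix(); print(np.round(M,3))
E
python3 fit.py
```

```text
machine [ 0.5255 -0.2806 -0.0074 -0.0054]
[[-0.7, 0.2], [-1.5, 0.2], [1.2, -0.9], [0.4, 0.6], [-0.3, 1.2], [1.8, 0.1], [1.2, 0.1], [-1.0, 0.3], [-0.7, -0.5], [-0.2, -1.1]]
spatula [ 0.5235 -0.2804  0.1939  1.6298]
[[0.1, -0.2], [-0.6, -0.1], [-0.5, -0.1], [-2.1, 1.8], [-0.1, -1.2]]
tray [ 0.4887 -0.0162 -0.007  -0.0258]
[[-0.8, 0.8], [0.9, 0.5], [-0.8, -0.7], [-0.4, -1.1], [-10.0, 3.9], [0.1, -0.5]]
cover [0.5224 0.3146 0.0916 0.1854]
[[-1.6, 3.7], [-0.3, -0.0], [-0.8, -1.2], [-1.5, -1.3], [-2.8, -0.9], [0.8, -1.4], [-1.2, -0.1], [-1.7, -0.5], [-1.7, 0.4], [-4.0, 1.7], [-1.3, 0.3]]
[0.54130322 0.02917926 0.01      ] [0.4011985  0.03662714 0.01      ]
[[-0.953  0.303 -0.001]
 [ 0.303  0.953 -0.002]
 [ 0.    -0.002 -1.   ]]
```

```bash
python3 - <<'E'
import re
s=open('fit.py').read()
s=s.replace("((60,0,48),c2(147,120))","((60,0,26),c2(147,120))").replace("((81,-86,4),s1(275,240)),","").replace("((125,-85,30),s2(530,250)),","")
s=s.replace("fit(m,0,[.5,-.27,0,0],'machine')","S=fit(m,0,[.5,-.27,0,0],'machine')\n    fz=lambda q:np.concatenate([proj(c,R.from_euler('z',q[2]).as_matrix()@np.array(p)/1000+[q[0],q[1],0])-uv for p,(c,uv) in m])\n    print('z=0',np.round(least_squares(fz,[.5,-.27,0]).x,4))")
open('fit.py','w').write(s)
E
cat >> fit.py <<'E'
    s=fit(cv,np.radians(-35),[.5,.3,.1,.3],'cover'); M=R.from_euler('xyz',[0,np.radians(-35),s[3]]).as_matrix()
    for p in [(0,0,37),(0,0,48),(60,0,48)]: print('handle',p,M@np.array(p)/1000+s[:3])
E
python3 fit.py
```

```text
machine [ 0.5255 -0.2806 -0.0074 -0.0054]
[[-0.7, 0.2], [-1.5, 0.2], [1.2, -0.9], [0.4, 0.6], [-0.3, 1.2], [1.8, 0.1], [1.2, 0.1], [-1.0, 0.3], [-0.7, -0.5], [-0.2, -1.1]]
z=0 [ 0.5273 -0.2814 -0.0107]
spatula [ 0.5235 -0.2804  0.1939  1.6298]
[[0.1, -0.2], [-0.6, -0.1], [-0.5, -0.1], [-2.1, 1.8], [-0.1, -1.2]]
tray [ 0.4882 -0.0171 -0.0118 -0.0335]
[[-0.8, 0.7], [0.8, 0.8], [-0.1, -0.6], [0.1, -0.6], [0.2, 0.4]]
cover [0.5213 0.3144 0.0899 0.1744]
[[-0.7, 0.5], [-0.3, 0.4], [-0.4, -1.1], [-1.0, -0.6], [-2.8, -0.8], [0.7, -0.6], [-1.5, 0.2], [-1.8, -0.3], [-2.0, 0.4], [-1.5, 0.7]]
[0.54130322 0.02917926 0.01      ] [0.4011985  0.03662714 0.01      ]
[[-0.953  0.303 -0.001]
 [ 0.303  0.953 -0.002]
 [ 0.    -0.002 -1.   ]]Traceback (most recent call last):
  File "fit.py", line 28, in <module>
    s=fit(cv,np.radians(-35),[.5,.3,.1,.3],'cover'); M=R.from_euler('xyz',[0,np.radians(-35),s[3]]).as_matrix()
  File "fit.py", line 12, in fit
    r=least_squares(res,x0,loss='soft_l1'); print(names,np.round(r.x,4)); print(np.round(r.fun.reshape(-1,2),1).tolist()); return r.x
    return func(*a
[... 1290 characters left out ...]
 np.atleast_1d(self.fun(x))
                         ~~~~~~~~^^^
    return self.f(x, *self.args, **self.kwargs)
           ~~~~~~^^^^^^^^^^^^^^^^^^^^^^^^^^^^^^
  File "fit.py", line 11, in res
    M,t=pose(s); return np.concatenate([proj(c,M@np.array(p)/1000+t)-uv for p,(c,uv) in pts])
                                        ~~~~^^^^^^^^^^^^^^^^^^^^^^^^
  File "h.py", line 9, in proj
    f,cx,cy,T=cal(n); q=T[:3,:3].T@(np.asarray(p)-T[:3,3]); return np.array([cx+f*q[0]/q[2],cy+f*q[1]/q[2]])
              ~~~^^^
  File "h.py", line 4, in cal
    c=robot.get_calibration(n); return 240/np.tan(np.radians(c['vfov']/2)),c['cx'],c['cy'],c['T']
ValueError: time passes only in moves, steps and waits
```

>>> carry_out:
  increments:
    - [0,[0,0,-13],8.5]
    - [0,[0,0,-13],8.5]
    - [0,[0,0,-13],8.5]
    - [0,[0,0,-13],8.5]
    - [0,[0,0,-13],8.5]
    - [0,[0,0,-13],8.5]
    - [0,[0,0,-13],8.5]
    - [0,[0,0,-13],8.5]

```text
time: 0.9
tool_pos: [0.1665, 0.524, 0.3233]
ee_rot: [-3.141, 0.001, 1.641]
wrist_force: [0.1, 0.6, -0.2]
width: 0.0942
finger_force: 0.0
```

>>> carry_out:
  increments:
    - [0,[0,0,0],1]
    - [0,[-40,15,0],0]
    - [0,[-40,15,0],0]
    - [0,[-40,15,0],0]
    - [0,[-40,15,0],0]
    - [0,[-40,15,0],0]
    - [0,[-40,15,0],0]
    - [0,[-40,15,0],0]

```text
time: 1.7
tool_pos: [0.2879, 0.2491, 0.3224]
ee_rot: [-3.141, 0.001, 1.633]
wrist_force: [1.0, 1.2, -0.1]
width: 0.0939
finger_force: 0.0
```

>>> carry_out:
  increments:
    - [0,[-40,15,0],0]
    - [0,[-40,15,0],0]
    - [0,[-40,15,0],0]
    - [0,[-40,15,0],0]
    - [0,[-40,15,0],0]
    - [0,[-40,15,0],0]
    - [0,[-40,15,0],0]
    - [0,[-40,15,0],0]

```text
time: 2.5
tool_pos: [0.4265, -0.0633, 0.3223]
ee_rot: [-3.141, -0.001, 1.632]
wrist_force: [0.7, 0.1, 0.2]
width: 0.094
finger_force: 0.0
```

```bash
cat > h.py <<'E'
import numpy as np, functools
from bench import robot
from scipy.spatial.transform import Rotation as R
@functools.lru_cache
def cal(n):
    c=robot.get_calibration(n); return 240/np.tan(np.radians(c['vfov']/2)),c['cx'],c['cy'],c['T']
def ray(n,u,v,z):
    f,cx,cy,T=cal(n); d=T[:3,:3]@[(u-cx)/f,(v-cy)/f,1]; o=T[:3,3]
    return o+d*(z-o[2])/d[2]
def proj(n,p):
    f,cx,cy,T=cal(n); q=T[:3,:3].T@(np.asarray(p)-T[:3,3]); return np.array([cx+f*q[0]/q[2],cy+f*q[1]/q[2]])
def go(x,y,z,yawdeg=None):
    "print shift in tool axes (mm) to target after first twisting to yaw"
    o=robot.get_obs(); r,p,w=o['ee_rot']; print('t',round(o['time'],2),'tcp',np.round(o['tool_pos'],4),'rpy',np.round(np.degrees(o['ee_rot']),2),'F',np.round(o['wrist_force'],1),'w',round(o['width'],4),'ff',round(o['finger_force'],1))
    w1=w if yawdeg is None else np.radians(yawdeg)
    tw=-np.degrees((w1-w+np.pi)%(2*np.pi)-np.pi)
    M=R.from_euler('xyz',[r,p,w1]).as_matrix()
    print('twist',round(tw,1),'then shift',np.round(M.T@(np.array([x,y,z])-o['tool_pos'])*1000,1))
E
python3 -c "
from h import *
go(.525,-.281,.25,93.4)"
```

```text
t 2.5 tcp [ 0.4265 -0.0633  0.3223] rpy [-1.7994e+02 -4.0000e-02  9.3510e+01] F [0.7 0.1 0.2] w 0.094 ff 0.0
twist 0.1 then shift [-223.2   85.5   72.1]
```

>>> carry_out:
  increments:
    - [0,[-45,17,0],0]
    - [0,[-45,17,0],0]
    - [0,[-45,17,0],0]
    - [0,[-44,17,0],0]
    - [0,[-44,17,0],0]
    - [0,[0,0,25],0]
    - [0,[0,0,25],0]
    - [0,[0,0,20],0]

```text
time: 3.3
tool_pos: [0.5239, -0.2795, 0.2497]
ee_rot: [-3.138, -0.003, 1.632]
wrist_force: [-1.0, 0.1, -0.6]
width: 0.0937
finger_force: 0.0
```

>>> carry_out:
  increments:
    - [0,[0,0,17],0]
    - [0,[0,0,17],0]
    - [0,[0,0,0],0]
    - [120,[0,0,0],0]
    - [255,[0,0,0],0]
    - [255,[0,0,0],0]
    - [255,[0,0,0],0]
    - [255,[0,0,0],0]

```text
time: 4.1
tool_pos: [0.5246, -0.2793, 0.2201]
ee_rot: [3.141, 0.001, 1.63]
wrist_force: [0.2, -0.6, 0.3]
width: 0.0575
finger_force: 0.0
```

```bash
python3 -c "
from h import *
go(.525,-.281,.217,93.4)"
```

```text
t 4.1 tcp [ 0.5246 -0.2793  0.2201] rpy [1.7994e+02 4.0000e-02 9.3380e+01] F [ 0.2 -0.6  0.3] w 0.0575 ff 0.0
twist -0.0 then shift [-1.7  0.3  3.1]
```

>>> carry_out:
  increments:
    - [255,[0,0,4],0]
    - [255,[0,0,0],0]
    - [255,[0,0,0],0]
    - [255,[0,0,0],0]
    - [255,[0,0,0],0]
    - [255,[0,0,0],0]
    - [255,[0,0,0],0]
    - [255,[0,0,0],0]

```text
time: 4.9
tool_pos: [0.5243, -0.2792, 0.2154]
ee_rot: [-3.141, -0.0, 1.629]
wrist_force: [0.3, -0.2, -0.4]
width: 0.0221
finger_force: 30.0
```

>>> carry_out:
  increments:
    - [255,[0,0,-20],0]
    - [255,[0,0,-25],0]
    - [255,[0,0,-25],0]
    - [255,[0,0,-25],-8.5]
    - [255,[0,0,-10],-8.5]
    - [255,[0,0,0],-8.5]
    - [255,[0,0,0],-8.5]
    - [255,[0,0,0],-8.5]

```text
time: 5.7
tool_pos: [0.5245, -0.2792, 0.3204]
ee_rot: [3.141, 0.0, 2.377]
wrist_force: [-0.1, 0.2, -1.3]
width: 0.0218
finger_force: 30.0
```

>>> carry_out:
  increments:
    - [255,[0,0,0],-8.5]
    - [255,[0,0,0],-8.5]
    - [255,[0,0,0],-8.5]
    - [255,[0,0,0],-8.5]
    - [255,[0,0,0],-8.5]
    - [255,[5,30,0],0]
    - [255,[5,30,0],0]
    - [255,[5,30,0],0]

```text
time: 6.5
tool_pos: [0.5118, -0.188, 0.3201]
ee_rot: [3.141, -0.0, 3.112]
wrist_force: [1.1, 0.7, -0.6]
width: 0.0219
finger_force: 30.0
```

>>> carry_out:
  increments:
    - [255,[6,30,0],0]
    - [255,[6,30,0],0]
    - [255,[6,30,0],0]
    - [255,[6,30,0],0]
    - [255,[5,21,0],0]
    - [255,[0,0,30],0]
    - [255,[0,0,30],0]
    - [255,[0,0,0],0]

```text
time: 7.3
tool_pos: [0.4846, -0.0462, 0.2555]
ee_rot: [3.14, -0.009, 3.114]
wrist_force: [-0.6, 0.9, -1.1]
width: 0.0214
finger_force: 30.0
```

```bash
python3 -c "
from h import *
import cv2
go(.488,-.047,.10,178)
cv2.imwrite('pics/top1.png',cv2.resize(robot.snapshot('top')[130:330,180:480],None,fx=2.6,fy=2.6))"
```

```text
t 7.3 tcp [ 0.4846 -0.0462  0.2555] rpy [179.89  -0.54 178.4 ] F [-0.6  0.9 -1.1] w 0.0214 ff 30.0
twist 0.4 then shift [ -4.8  -1.  155.5]
```

View pics/top1.png

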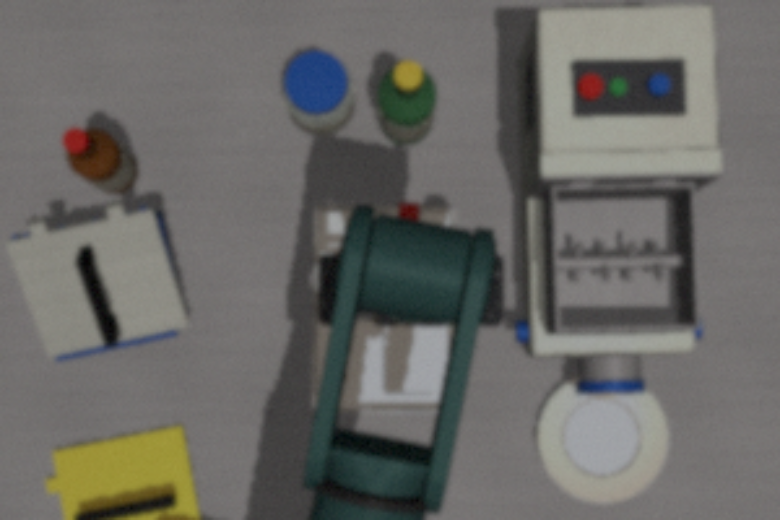

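>>> carry_out:
  increments:
    - [255,[-4,-1,35],0]
    - [255,[0,0,35],0]
    - [255,[0,0,35],0]
    - [255,[0,0,35],0]
    - [255,[0,0,35],0]
    - [255,[0,0,25],0]
    - [255,[0,0,15],0]
    - [255,[0,0,0],0]

```text
time: 8.15
tool_pos: [0.4907, -0.0483, 0.0448]
ee_rot: [3.141, -0.002, 3.112]
wrist_force: [-0.1, -0.1, -0.8]
width: 0.0216
finger_force: 30.0
```

>>> carry_out:
  increments:
    - [255,[0,0,6],0]
    - [255,[0,0,3],0]
    - [255,[0,0,0],0]
    - [255,[0,0,0],0]

```text
time: 8.55
tool_pos: [0.4916, -0.0483, 0.0374]
ee_rot: [-3.141, 0.002, 3.113]
wrist_force: [0.2, 0.3, -0.8]
width: 0.0215
finger_force: 30.0
```

>>> carry_out:
  increments:
    - [255,[0,0,5],0]
    - [255,[0,0,5],0]
    - [255,[0,0,3],0]
    - [255,[0,0,0],0]
    - [255,[0,0,0],0]

```text
time: 9.05
tool_pos: [0.4909, -0.0481, 0.0232]
ee_rot: [3.141, -0.0, 3.113]
wrist_force: [-0.6, 0.6, -0.3]
width: 0.0218
finger_force: 30.0
```

>>> carry_out:
  increments:
    - [255,[0,0,3],0]
    - [255,[0,0,0],0]
    - [255,[0,0,0],0]

```text
time: 9.35
tool_pos: [0.4909, -0.0482, 0.0204]
ee_rot: [3.141, -0.0, 3.113]
wrist_force: [-0.1, 0.5, -1.2]
width: 0.0219
finger_force: 30.0
```

>>> carry_out:
  increments:
    - [255,[0,0,1],0]
    - [255,[0,0,0],0]
    - [255,[0,0,0],0]

```text
time: 9.65
tool_pos: [0.491, -0.0482, 0.0195]
ee_rot: [3.142, 0.0, 3.113]
wrist_force: [0.9, -0.7, -1.5]
width: 0.0216
finger_force: 30.0
```

>>> carry_out:
  increments:
    - [255,[0,0,1],0]
    - [255,[0,0,0],0]
    - [255,[0,0,1],0]
    - [255,[0,0,0],0]
    - [255,[0,0,0],0]

```text
time: 10.15
tool_pos: [0.491, -0.0481, 0.0184]
ee_rot: [3.142, 0.0, 3.113]
wrist_force: [-2.4, 0.0, 5.4]
width: 0.0218
finger_force: 30.0
```

>>> carry_out:
  increments:
    - [130,[0,0,0],0]
    - [130,[0,0,0],0]
    - [130,[0,0,0],0]
    - [130,[0,0,0],0]
    - [130,[0,0,0],0]
    - [130,[0,0,-5],0]
    - [130,[0,0,-20],0]
    - [130,[0,0,-35],0]

```text
time: 10.95
tool_pos: [0.4888, -0.0477, 0.0757]
ee_rot: [3.14, -0.006, 3.113]
wrist_force: [-0.2, -0.6, -0.9]
width: 0.046
finger_force: 0.0
```

>>> carry_out:
  increments:
    - [0,[0,0,-40],0]
    - [0,[0,0,-40],0]
    - [0,[0,0,-40],0]
    - [0,[0,0,-40],-5.5]
    - [0,[0,0,-40],-6]
    - [0,[0,0,0],0]

```text
time: 11.55
tool_pos: [0.4933, -0.0487, 0.2851]
ee_rot: [-3.137, 0.012, -2.968]
wrist_force: [0.2, 0.5, -0.1]
width: 0.0906
finger_force: 0.0
```

```bash
python3 -c "
from h import *
go(.500,.311,.20,190)"
```

```text
t 11.55 tcp [ 0.4933 -0.0487  0.2851] rpy [-179.71    0.71 -170.06] F [ 0.2  0.5 -0.1] w 0.0906 ff 0.0
twist -0.1 then shift [-68.  353.5  84.1]
```

>>> carry_out:
  increments:
    - [0,[-7,38,0],0]
    - [0,[-7,38,0],0]
    - [0,[-8,40,0],0]
    - [0,[-8,40,0],0]
    - [0,[-8,40,0],0]
    - [0,[-8,40,0],0]
    - [0,[-8,40,0],0]
    - [0,[-7,38,0],0]

```text
time: 12.35
tool_pos: [0.4968, 0.2733, 0.2767]
ee_rot: [-3.141, -0.001, -2.97]
wrist_force: [0.2, -1.0, 0.5]
width: 0.0936
finger_force: 0.0
```

>>> carry_out:
  increments:
    - [0,[-7,38,0],0]
    - [0,[0,0,20],0]
    - [0,[0,0,20],0]
    - [0,[0,0,0],0]
    - [0,[0,0,0],0]

```text
time: 12.85
tool_pos: [0.4973, 0.31, 0.2369]
ee_rot: [-3.141, -0.002, -2.97]
wrist_force: [0.2, -0.3, 0.0]
width: 0.094
finger_force: 0.0
```

```bash
python3 -c "
from h import *
import cv2
go(.500,.311,.18,190)
print('vinegar',ray('top',209,184,.22), 'grip px',proj('scene',(.5,.311,.122)),proj('top',(.5,.311,.122)))
t=robot.snapshot('top');s=robot.snapshot('scene');cv2.imwrite('pics/t2.png',t)
r=lambda c:cv2.resize(c,(400,400),interpolation=cv2.INTER_CUBIC)
cv2.imwrite('pics/m2.png',np.hstack([r(s[140:260,330:450]),r(t[190:310,290:410])]))"
```

```text
t 12.85 tcp [0.4973 0.31   0.2369] rpy [-1.7997e+02 -9.0000e-02 -1.7016e+02] F [ 0.2 -0.3  0. ] w 0.094 ff 0.0
twist -0.2 then shift [-2.9  0.5 56.9]
vinegar [0.66636957 0.31284113 0.22      ] grip px [384.80634086 197.48963763] [217.56676134 244.76330436]
```

View pics/m2.png

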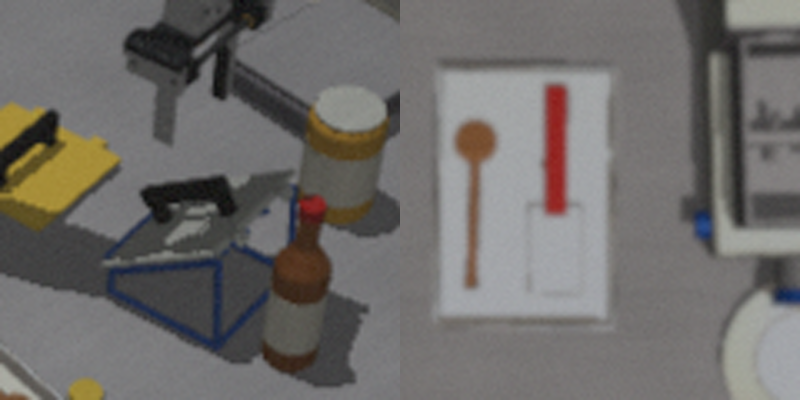

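>>> carry_out:
  increments:
    - [0,[-3,1,25],0]
    - [0,[0,0,25],0]
    - [0,[0,0,25],0]
    - [0,[0,0,20],0]
    - [0,[0,0,15],0]
    - [0,[0,0,0],0]
    - [0,[0,0,0],0]

```text
time: 13.65
tool_pos: [0.5011, 0.3119, 0.1286]
ee_rot: [3.141, 0.002, -2.97]
wrist_force: [-0.6, 0.7, 0.7]
width: 0.0939
finger_force: 0.0
```

```bash
python3 -c "
from h import *
import cv2
go(.500,.311,.12,190)
s=robot.snapshot('scene')
cv2.imwrite('pics/m3.png',cv2.resize(s[150:250,330:450],(720,600),interpolation=cv2.INTER_CUBIC))"
```

```text
t 13.65 tcp [0.5011 0.3119 0.1286] rpy [ 1.7997e+02  9.0000e-02 -1.7015e+02] F [-0.6  0.7  0.7] w 0.0939 ff 0.0
twist -0.2 then shift [ 1.2 -0.7  8.6]
```

View pics/m3.png

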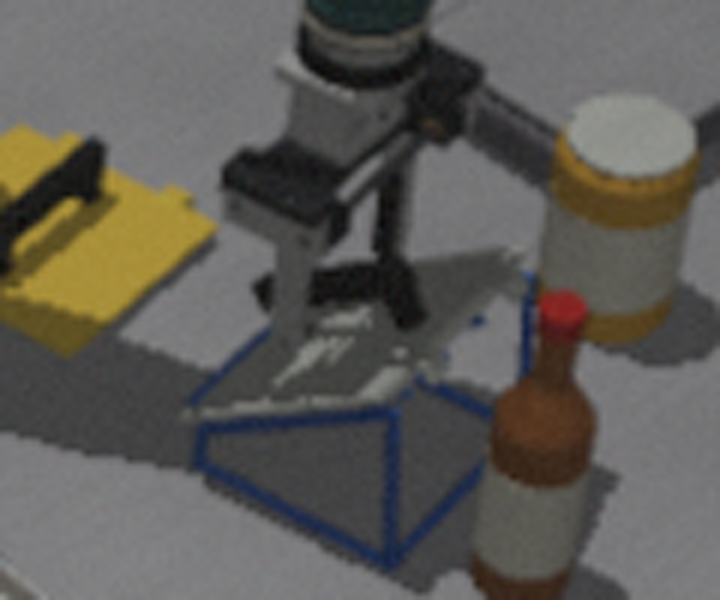

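>>> carry_out:
  increments:
    - [120,[0,0,5],0]
    - [255,[0,0,0],0]
    - [255,[0,0,0],0]
    - [255,[0,0,0],0]
    - [255,[0,0,0],0]
    - [255,[0,0,0],0]
    - [255,[0,0,0],0]
    - [255,[0,0,0],0]

```text
time: 14.5
tool_pos: [0.5005, 0.3118, 0.1225]
ee_rot: [3.142, 0.0, -2.969]
wrist_force: [0.3, 0.8, 0.9]
width: 0.0332
finger_force: 0.0
```

>>> carry_out:
  increments:
    - [255,[0,0,0],0]
    - [255,[0,0,0],0]
    - [255,[0,0,0],0]
    - [255,[0,0,0],0]
    - [255,[0,0,0],0]
    - [255,[0,0,0],0]

```text
time: 15.1
tool_pos: [0.5003, 0.3112, 0.1223]
ee_rot: [-3.141, -0.001, -2.969]
wrist_force: [-0.4, -4.0, -0.1]
width: 0.0159
finger_force: 29.9
```

>>> carry_out:
  increments:
    - [255,[0,0,-5],0]
    - [255,[0,0,-10],0]
    - [255,[0,0,-20],0]
    - [255,[0,0,-25],0]
    - [255,[0,0,-30],0]
    - [255,[0,0,-30],0]
    - [255,[0,0,-30],0]
    - [255,[0,0,0],0]

```text
time: 15.9
tool_pos: [0.5021, 0.3131, 0.2789]
ee_rot: [3.137, 0.011, -2.969]
wrist_force: [0.2, 0.7, -2.8]
width: 0.0159
finger_force: 29.9
```

```bash
python3 -c "
from h import *
o=robot.get_obs();print(o['wrist_torque'])
go(.28,0,.27)"
```

```text
[0.04187944 0.02644915 0.01275918]
t 15.9 tcp [0.5021 0.3131 0.2789] rpy [ 179.76    0.62 -170.12] F [ 0.2  0.7 -2.8] w 0.0159 ff 29.9
twist -0.0 then shift [ 272.6 -270.4    4.8]
```

>>> carry_out:
  increments:
    - [255,[20,-20,0],0]
    - [255,[29,-29,0],0]
    - [255,[29,-29,0],0]
    - [255,[29,-29,0],0]
    - [255,[29,-29,0],0]
    - [255,[29,-29,0],0]
    - [255,[29,-29,0],0]
    - [255,[29,-29,0],0]

```text
time: 16.7
tool_pos: [0.3173, 0.0531, 0.2707]
ee_rot: [3.141, -0.002, -2.968]
wrist_force: [-0.3, -1.6, -3.3]
width: 0.0161
finger_force: 29.9
```

>>> carry_out:
  increments:
    - [255,[29,-29,0],0]
    - [255,[20,-19,0],0]
    - [255,[0,0,0],6]
    - [255,[0,0,0],8]
    - [255,[0,0,0],8]
    - [255,[0,0,0],8]
    - [255,[0,0,0],8]
    - [255,[0,0,0],8]

```text
time: 17.5
tool_pos: [0.2785, -0.0015, 0.2708]
ee_rot: [-3.142, -0.002, 2.505]
wrist_force: [0.5, 0.7, -3.8]
width: 0.0157
finger_force: 29.9
```

>>> carry_out:
  increments:
    - [255,[0,0,0],8]
    - [255,[0,0,0],8]
    - [255,[0,0,0],8]
    - [255,[0,0,0],8]
    - [255,[0,0,0],8]
    - [255,[0,0,0],8]
    - [255,[0,0,0],6]
    - [255,[0,0,0],0]

```text
time: 18.3
tool_pos: [0.2785, -0.0015, 0.271]
ee_rot: [-3.14, -0.001, 1.569]
wrist_force: [0.3, -0.3, -4.1]
width: 0.0159
finger_force: 29.9
```

```bash
python3 -c "
from h import *
o=robot.get_obs();print(o['wrist_torque'],o['joint_positions'])
go(.265,0.02,.10,90)
import cv2
for n in('top','scene'):cv2.imwrite('pics/held_%s.png'%n,robot.snapshot(n))
s=cv2.imread('pics/held_scene.png');p=proj('scene',(.28,0,.25)).astype(int);print(p,s.shape)
cv2.imwrite('pics/m4.png',cv2.resize(s[max(p[1]-70,0):p[1]+80,p[0]-90:p[0]+90],(720,600),interpolation=cv2.INTER_CUBIC))"
```

```text
[0.03581304 0.03290053 0.01758146] [-2.10827833e-01 -5.42261417e-01  1.77556950e+00  7.06987560e-04
  1.90997754e+00 -2.08632543e-01]
t 18.3 tcp [ 0.2785 -0.0015  0.271 ] rpy [-1.7991e+02 -6.0000e-02  8.9890e+01] F [ 0.3 -0.3 -4.1] w 0.0159 ff 29.9
twist -0.1 then shift [ 21.3 -13.3 171.1]
[277 176] (480, 640, 3)
```

>>> carry_out:
  increments:
    - [255,[11,-6,25],0]
    - [255,[10,-5,30],0]
    - [255,[0,0,35],0]
    - [255,[0,0,35],0]
    - [255,[0,0,30],0]
    - [255,[0,0,20],0]
    - [255,[0,0,5],0]
    - [255,[0,0,0],0]

```text
time: 19.2
tool_pos: [0.2674, 0.0194, 0.0919]
ee_rot: [-3.14, -0.0, 1.569]
wrist_force: [0.5, -0.2, -3.5]
width: 0.0158
finger_force: 29.9
```

Descend to feel contact in small steps.

>>> carry_out:
  increments:
    - [255,[0,0,5],0]
    - [255,[0,0,5],0]
    - [255,[0,0,0],0]
    - [255,[0,0,0],0]

```text
time: 19.6
tool_pos: [0.2682, 0.0192, 0.0828]
ee_rot: [3.141, -0.0, 1.569]
wrist_force: [0.3, -0.7, -3.1]
width: 0.016
finger_force: 29.9
```

>>> carry_out:
  increments:
    - [255,[0,0,4],0]
    - [255,[0,0,0],0]
    - [255,[0,0,0],0]

```text
time: 19.9
tool_pos: [0.2679, 0.0192, 0.0784]
ee_rot: [-3.141, -0.0, 1.568]
wrist_force: [0.3, 0.5, -4.0]
width: 0.0159
finger_force: 29.9
```

>>> carry_out:
  increments:
    - [255,[0,0,4],0]
    - [255,[0,0,0],0]
    - [255,[0,0,0],0]

```text
time: 20.2
tool_pos: [0.2682, 0.0192, 0.0746]
ee_rot: [3.141, -0.0, 1.568]
wrist_force: [0.3, -0.5, -2.2]
width: 0.0156
finger_force: 29.9
```

>>> carry_out:
  increments:
    - [255,[-2,0,3],0]
    - [255,[0,0,0],0]
    - [255,[0,0,0],0]

```text
time: 20.5
tool_pos: [0.2684, 0.0163, 0.0725]
ee_rot: [3.141, 0.002, 1.568]
wrist_force: [-2.4, -4.5, 5.8]
width: 0.016
finger_force: 30.0
```

>>> carry_out:
  increments:
    - [255,[-4,0,2],0]
    - [255,[-4,0,2],0]
    - [255,[0,0,0],0]

```text
time: 20.8
tool_pos: [0.2684, 0.0089, 0.0681]
ee_rot: [3.14, 0.0, 1.568]
wrist_force: [-1.3, -2.2, 3.8]
width: 0.0158
finger_force: 30.0
```

>>> carry_out:
  increments:
    - [255,[-4,0,2],0]
    - [255,[-4,0,3],0]
    - [255,[-4,0,3],0]
    - [255,[0,0,0],0]

```text
time: 21.2
tool_pos: [0.2682, -0.0035, 0.0592]
ee_rot: [3.141, 0.001, 1.567]
wrist_force: [1.1, -3.2, 2.2]
width: 0.0153
finger_force: 30.0
```

>>> carry_out:
  increments:
    - [255,[-3,0,3],0]
    - [255,[-3,0,3],0]
    - [255,[-3,0,3],0]
    - [255,[0,0,0],0]

```text
time: 21.6
tool_pos: [0.268, -0.0122, 0.05]
ee_rot: [3.141, 0.0, 1.568]
wrist_force: [2.5, -2.7, 2.1]
width: 0.016
finger_force: 30.0
```

>>> carry_out:
  increments:
    - [255,[-3,0,3],0]
    - [255,[-2,0,3],0]
    - [255,[0,0,0],0]
    - [255,[0,0,0],0]

```text
time: 22.0
tool_pos: [0.2675, -0.0166, 0.0439]
ee_rot: [-3.141, -0.001, 1.568]
wrist_force: [1.8, -2.5, -0.2]
width: 0.0157
finger_force: 30.0
```

>>> carry_out:
  increments:
    - [255,[-1,0,2],0]
    - [255,[0,0,0],0]
    - [255,[0,0,0],0]

```text
time: 22.3
tool_pos: [0.2676, -0.0177, 0.0423]
ee_rot: [-3.141, -0.0, 1.569]
wrist_force: [-0.0, -2.5, 0.8]
width: 0.0158
finger_force: 30.0
```

>>> carry_out:
  increments:
    - [255,[0,0,2],0]
    - [255,[0,0,0],0]
    - [255,[0,0,0],0]

```text
time: 22.6
tool_pos: [0.2679, -0.0178, 0.0405]
ee_rot: [3.142, 0.0, 1.569]
wrist_force: [0.1, -3.4, 1.9]
width: 0.0157
finger_force: 30.0
```

>>> carry_out:
  increments:
    - [255,[0,0,2],0]
    - [255,[0,0,0],0]
    - [255,[0,0,0],0]

```text
time: 22.9
tool_pos: [0.2681, -0.018, 0.0397]
ee_rot: [3.142, 0.0, 1.569]
wrist_force: [-4.3, -3.4, 10.5]
width: 0.0159
finger_force: 30.0
```

>>> carry_out:
  increments:
    - [255,[0,0,2],0]
    - [255,[0,0,0],0]
    - [255,[0,0,0],0]

```text
time: 23.2
tool_pos: [0.2681, -0.018, 0.0397]
ee_rot: [-3.141, 0.0, 1.569]
wrist_force: [-9.9, -1.1, 23.3]
width: 0.0158
finger_force: 30.0
```

Run:
```python
from h import *
import cv2
g=cv2.GaussianBlur(cv2.cvtColor(cv2.imread('pics/t2.png'),cv2.COLOR_BGR2GRAY).astype(np.float32),(0,0),1)
g0=cv2.GaussianBlur(cv2.cvtColor(cv2.imread('pics/top0.png'),cv2.COLOR_BGR2GRAY).astype(np.float32),(0,0),1)
def sub(d):
    i=int(np.argmax(abs(d)));w=abs(d[max(i-2,0):i+3]);return max(i-2,0)+(w*np.arange(len(w))).sum()/w.sum()
for G in(g,g0):
  L=[];Rr=[]
  for v in range(145,180,5):
    d=np.gradient(G[v]); l=378+sub(d[378:396]); r=448+sub(d[448:466])
    L.append(ray('top',l,v,.25)[:2]);Rr.append(ray('top',r,v,.25)[:2])
  L=np.array(L);Rr=np.array(Rr);print('housing y',L[:,1].round(4),Rr[:,1].round(4),'mid',((L+Rr)/2).mean(0), 'yaw',np.polyfit(L[:,0],L[:,1],1)[0],np.polyfit(Rr[:,0],Rr[:,1],1)[0])
  # panel front top edge, x=84
  P=[]
  for u in range(395,450,8):
    d=np.gradient(G[:,u]); P.append(ray('top',u,192+sub(d[192:206]),.25)[:2])
  P=np.array(P);print('panel x',P[:,0].round(4),np.polyfit(P[:,1],P[:,0],1)[0])
  # hopper inner/outer rim in columns profile at few rows
for v in(215,245): print(v,g[v,386:450].astype(int).tolist())
go(.268,-.018,.04,90)
```

```text
housing y [-0.1888 -0.1884 -0.188  -0.1878 -0.1877 -0.1878 -0.1873] [-0.3748 -0.3742 -0.3734 -0.3732 -0.3744 -0.375  -0.3742] mid [ 0.71424003 -0.2810807 ] yaw -0.015340724714675838 0.002163064034787395
panel x [0.6108 0.6123 0.6114 0.6111 0.6111 0.6117 0.6107] 0.002855623889147447
housing y [-0.1888 -0.1884 -0.1881 -0.1878 -0.1878 -0.1877 -0.1872] [-0.3747 -0.3742 -0.3734 -0.3732 -0.3744 -0.3749 -0.3742] mid [ 0.71424067 -0.28105373] yaw -0.015887085137779696 0.0018447132635290508
panel x [0.6107 0.6122 0.6115 0.6111 0.611  0.6124 0.6106] 0.000811822697993675
215 [99, 86, 71, 56, 49, 57, 77, 99, 114, 121, 124, 124, 123, 122, 122, 122, 123, 123, 124, 125, 125, 124, 123, 122, 122, 122, 122, 124, 125, 125, 124, 123, 123, 122, 122, 123, 123, 124, 124, 124, 124, 124, 124, 124, 124, 123, 123, 122, 119, 109, 94, 78, 64, 52, 43, 38, 36, 37, 45, 62, 84, 102, 112, 116]
245 [115, 102, 89, 72, 56, 50, 61, 84, 105, 118, 123, 125, 125, 125, 125, 125, 125, 125, 125, 125, 125, 124, 125, 125, 125, 125, 126, 126, 126, 126, 125, 125, 124, 124, 124, 123, 123, 123, 123, 123, 123, 122, 122, 122, 123, 124, 124, 123, 123, 119, 109, 94, 79, 66, 55, 46, 39, 37, 37, 44, 60, 82, 101, 112]
t 23.2 tcp [ 0.2681 -0.018   0.0397] rpy [-1.7996e+02  2.0000e-02  8.9890e+01] F [-9.9 -1.1 23.3] w 0.0158 ff 30.0
twist -0.1 then shift [-0.  -0.1 -0.3]
```

>>> carry_out:
  increments:
    - [255,[0,0,-6],0]
    - [255,[0,0,-15],0]
    - [255,[0,0,-30],0]
    - [255,[0,0,-40],0]
    - [255,[0,0,-45],0]
    - [255,[0,0,-45],0]
    - [255,[0,0,-45],0]
    - [255,[0,0,-42],0]

```text
time: 24.0
tool_pos: [0.2673, -0.0169, 0.3046]
ee_rot: [-3.139, -0.003, 1.57]
wrist_force: [0.6, -0.2, -4.5]
width: 0.0154
finger_force: 30.0
```

>>> carry_out:
  increments:
    - [255,[0,0,0],-4]
    - [255,[0,0,0],-8]
    - [255,[0,0,0],-8]
    - [255,[0,0,0],-8]
    - [255,[0,0,0],-8]
    - [255,[0,0,0],-8]
    - [255,[0,0,0],-8]
    - [255,[0,0,0],-8]

```text
time: 24.8
tool_pos: [0.2674, -0.0169, 0.3024]
ee_rot: [3.141, -0.005, 2.623]
wrist_force: [-0.4, 0.3, -3.9]
width: 0.0155
finger_force: 30.0
```

>>> carry_out:
  increments:
    - [255,[0,0,0],-8]
    - [255,[0,0,0],-8]
    - [255,[0,0,0],-8]
    - [255,[0,0,0],-6]
    - [255,[0,0,0],0]
    - [255,[0,0,0],0]

```text
time: 25.4
tool_pos: [0.2676, -0.0173, 0.3032]
ee_rot: [3.14, -0.002, 3.138]
wrist_force: [-0.9, 0.7, -3.1]
width: 0.0157
finger_force: 30.0
```

```bash
python3 -c "
from h import *
go(.497,-.281,.30,179.7)"
```

```text
t 25.4 tcp [ 0.2676 -0.0173  0.3032] rpy [ 1.7990e+02 -1.4000e-01  1.7978e+02] F [-0.9  0.7 -3.1] w 0.0157 ff 30.0
twist 0.1 then shift [-230.8 -262.5    2.2]
```

>>> carry_out:
  increments:
    - [255,[-15,-17,0],0]
    - [255,[-28,-32,0],0]
    - [255,[-28,-32,0],0]
    - [255,[-28,-32,0],0]
    - [255,[-28,-32,0],0]
    - [255,[-28,-32,0],0]
    - [255,[-28,-32,0],0]
    - [255,[-28,-32,0],0]

```text
time: 26.2
tool_pos: [0.4793, -0.2604, 0.303]
ee_rot: [3.139, -0.001, 3.137]
wrist_force: [0.2, 0.1, -3.3]
width: 0.0157
finger_force: 30.0
```

>>> carry_out:
  increments:
    - [255,[-15,-17,0],0]
    - [255,[-5,-4.5,0],0]
    - [255,[0,0,15],0]
    - [255,[0,0,10],0]
    - [255,[0,0,0],0]
    - [255,[0,0,0],0]

```text
time: 26.8
tool_pos: [0.4979, -0.2801, 0.2793]
ee_rot: [3.141, -0.001, 3.139]
wrist_force: [0.1, -1.0, -2.7]
width: 0.0159
finger_force: 30.0
```

```bash
python3 -c "
from h import *
import cv2
go(.497,-.281,.2457,179.7)
t=robot.snapshot('top');s=robot.snapshot('scene')
r=lambda c:cv2.resize(c,(400,400),interpolation=cv2.INTER_CUBIC)
cv2.imwrite('pics/m5.png',np.hstack([r(s[215:315,205:305]),r(t[170:270,365:465])]))"
```

```text
t 26.8 tcp [ 0.4979 -0.2801  0.2793] rpy [ 1.7996e+02 -3.0000e-02  1.7987e+02] F [ 0.1 -1.  -2.7] w 0.0159 ff 30.0
twist 0.2 then shift [ 0.8 -0.9 33.6]
```

View pics/m5.png

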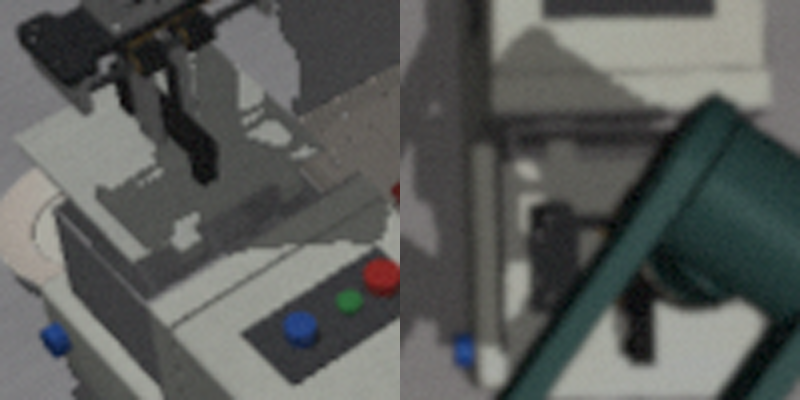

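```bash
python3 -c "
from h import *
o=np.array([.498,-.280,.2486])
for p in [(-81,-86,4),(-81,86,4),(81,-86,4),(81,86,4),(-60,0,48),(60,0,48)]:
  q=o+np.array(p)/1000; print(p,((proj('scene',q)-[205,215])*4).round(), ((proj('top',q)-[365,170])*4).round())
m=[.527,-.281,0]
for p in [(84,-95,250),(84,95,250),(-76,-78,200)]:
  q=m+np.array(p)/1000; print('machine',p,((proj('scene',q)-[205,215])*4).round(), ((proj('top',q)-[365,170])*4).round())
"
```

```text
(-81, -86, 4) [ 10. 138.] [363. 388.]
(-81, 86, 4) [198.  33.] [110. 393.]
(81, -86, 4) [132. 265.] [354. 151.]
(81, 86, 4) [325. 148.] [103. 157.]
(-60, 0, 48) [114.  58.] [247. 358.]
(60, 0, 48) [208. 148.] [241. 177.]
machine (84, -95, 250) [146. 301.] [366. 105.]
machine (84, 95, 250) [360. 169.] [ 89. 111.]
machine (-76, -78, 200) [ 53. 205.] [334. 341.]
```

>>> carry_out:
  increments:
    - [255,[0,-1,15],0]
    - [255,[0,0,12],0]
    - [255,[0,0,8],0]
    - [255,[0,0,0],0]
    - [255,[0,0,0],0]

```text
time: 27.4
tool_pos: [0.4981, -0.2817, 0.2439]
ee_rot: [3.141, -0.001, 3.139]
wrist_force: [0.1, 0.3, -4.1]
width: 0.0158
finger_force: 30.0
```

>>> carry_out:
  increments:
    - [255,[-6,0,0],0]
    - [255,[-6,0,0],0]
    - [255,[-4,0,0],0]
    - [255,[0,0,0],0]
    - [255,[0,0,0],0]

```text
time: 27.9
tool_pos: [0.5144, -0.2819, 0.2444]
ee_rot: [3.142, -0.0, 3.14]
wrist_force: [0.6, -0.5, -4.1]
width: 0.0155
finger_force: 30.0
```

>>> carry_out:
  increments:
    - [255,[-3,0,0],0]
    - [255,[-3,0,0],0]
    - [255,[0,0,0],0]
    - [255,[0,0,0],0]

```text
time: 28.3
tool_pos: [0.5203, -0.2819, 0.2444]
ee_rot: [3.141, -0.0, 3.139]
wrist_force: [-0.2, -0.2, -4.1]
width: 0.0158
finger_force: 30.0
```

>>> carry_out:
  increments:
    - [255,[-3,0,0],0]
    - [255,[-3,0,0],0]
    - [255,[0,0,0],0]
    - [255,[0,0,0],0]

```text
time: 28.7
tool_pos: [0.5263, -0.2819, 0.2443]
ee_rot: [3.141, -0.0, 3.139]
wrist_force: [-0.4, -0.5, -4.3]
width: 0.0158
finger_force: 30.0
```

>>> carry_out:
  increments:
    - [255,[-2,0,0],0]
    - [255,[0,0,0],0]
    - [255,[0,0,0],0]

```text
time: 29.0
tool_pos: [0.5283, -0.2819, 0.2445]
ee_rot: [3.141, -0.0, 3.139]
wrist_force: [-0.2, 0.2, -3.5]
width: 0.0157
finger_force: 30.0
```

>>> carry_out:
  increments:
    - [255,[-2,0,0],0]
    - [255,[0,0,0],0]
    - [255,[0,0,0],0]

```text
time: 29.3
tool_pos: [0.5303, -0.2819, 0.2444]
ee_rot: [3.141, -0.0, 3.139]
wrist_force: [-0.4, -0.2, -4.1]
width: 0.0157
finger_force: 30.0
```

Continue to the rear stop (plate edge against the panel).

>>> carry_out:
  increments:
    - [255,[-2,0,0],0]
    - [255,[0,0,0],0]
    - [255,[0,0,0],0]

```text
time: 29.6
tool_pos: [0.5309, -0.282, 0.2447]
ee_rot: [3.141, -0.003, 3.139]
wrist_force: [-4.1, 0.1, -0.8]
width: 0.0161
finger_force: 30.0
```

>>> carry_out:
  increments:
    - [255,[-2,0,0],0]
    - [255,[0,0,0],0]
    - [255,[0,0,0],0]

```text
time: 29.9
tool_pos: [0.531, -0.282, 0.245]
ee_rot: [3.141, -0.007, 3.138]
wrist_force: [-9.5, 1.5, 0.4]
width: 0.0157
finger_force: 30.0
```

>>> carry_out:
  increments:
    - [255,[6,0,0],0]
    - [255,[0,0,0],0]
    - [255,[0,0,3],0]
    - [255,[0,0,2],0]
    - [255,[0,0,0],0]
    - [255,[0,0,0],0]

```text
time: 30.5
tool_pos: [0.5284, -0.2818, 0.2391]
ee_rot: [3.141, -0.0, 3.139]
wrist_force: [0.4, 0.5, -3.7]
width: 0.0156
finger_force: 30.0
```

>>> carry_out:
  increments:
    - [255,[0,0,2],0]
    - [255,[0,0,0],0]
    - [255,[0,0,0],0]

```text
time: 30.8
tool_pos: [0.5283, -0.2819, 0.2374]
ee_rot: [3.141, -0.0, 3.139]
wrist_force: [-0.3, -0.1, -4.5]
width: 0.0158
finger_force: 30.0
```

>>> carry_out:
  increments:
    - [255,[0,0,2],0]
    - [255,[0,0,0],0]
    - [255,[0,0,0],0]

```text
time: 31.1
tool_pos: [0.5282, -0.2819, 0.2353]
ee_rot: [3.141, -0.0, 3.139]
wrist_force: [0.3, 0.7, -4.5]
width: 0.0159
finger_force: 30.0
```

>>> carry_out:
  increments:
    - [255,[0,0,2],0]
    - [255,[0,0,0],0]
    - [255,[0,0,0],0]

```text
time: 31.4
tool_pos: [0.5282, -0.2819, 0.2333]
ee_rot: [3.141, -0.0, 3.139]
wrist_force: [-0.8, 0.8, -3.7]
width: 0.0155
finger_force: 30.0
```

>>> carry_out:
  increments:
    - [255,[0,0,2],0]
    - [255,[0,0,0],0]
    - [255,[0,0,0],0]

```text
time: 31.7
tool_pos: [0.5285, -0.282, 0.232]
ee_rot: [-3.141, 0.001, 3.139]
wrist_force: [0.4, 0.4, -1.5]
width: 0.0157
finger_force: 30.0
```

>>> carry_out:
  increments:
    - [255,[0,0,2],0]
    - [255,[0,0,0],0]
    - [255,[0,0,0],0]

```text
time: 32.0
tool_pos: [0.529, -0.282, 0.2309]
ee_rot: [-3.14, 0.003, 3.14]
wrist_force: [1.5, -0.6, 3.5]
width: 0.0156
finger_force: 30.0
```

>>> carry_out:
  increments:
    - [255,[0,0,2],0]
    - [255,[0,0,0],0]
    - [255,[0,0,0],0]

```text
time: 32.3
tool_pos: [0.5291, -0.2821, 0.2309]
ee_rot: [-3.139, 0.005, 3.14]
wrist_force: [1.1, 0.9, 9.6]
width: 0.0157
finger_force: 30.0
```

>>> carry_out:
  increments:
    - [255,[0,0,2],0]
    - [255,[0,0,0],0]
    - [255,[0,0,0],0]

```text
time: 32.6
tool_pos: [0.5291, -0.282, 0.2309]
ee_rot: [-3.138, 0.006, 3.14]
wrist_force: [-1.0, 3.0, 14.4]
width: 0.016
finger_force: 30.0
```

>>> carry_out:
  increments:
    - [255,[0,0,-4],0]
    - [255,[0,0,0],0]
    - [130,[0,0,0],0]
    - [130,[0,0,0],0]
    - [130,[0,0,0],0]
    - [130,[0,0,0],0]
    - [130,[0,0,0],0]
    - [130,[0,0,0],0]

```text
time: 33.4
tool_pos: [0.5282, -0.2819, 0.2292]
ee_rot: [3.141, -0.0, 3.139]
wrist_force: [-0.6, -0.2, -1.0]
width: 0.0459
finger_force: 0.0
```

>>> carry_out:
  increments:
    - [130,[0,0,-5],0]
    - [130,[0,0,-15],0]
    - [130,[0,0,-30],0]
    - [130,[0,0,-40],0]
    - [130,[0,0,-40],0]
    - [130,[20,0,-20],0]
    - [130,[40,0,0],0]
    - [130,[40,0,0],0]

```text
time: 34.2
tool_pos: [0.4277, -0.2818, 0.3819]
ee_rot: [-3.139, 0.003, 3.14]
wrist_force: [-0.9, -1.0, -0.8]
width: 0.046
finger_force: 0.0
```

>>> carry_out:
  increments:
    - [130,[40,30,0],0]
    - [130,[40,30,0],0]
    - [130,[40,30,0],0]
    - [130,[30,40,0],0]
    - [130,[0,40,0],0]
    - [130,[0,40,0],0]
    - [130,[0,40,0],0]
    - [130,[0,0,0],0]

```text
time: 35.0
tool_pos: [0.2781, -0.0275, 0.382]
ee_rot: [-3.141, 0.005, -3.134]
wrist_force: [-0.4, -0.3, -1.0]
width: 0.046
finger_force: 0.0
```

Run:
```python
from h import *
import cv2
go(.3,0,.3)
# verify without viewing: compare plate edges/handle with seated prediction in both cameras
for n in('top','scene'): cv2.imwrite(f'pics/end_{n}.png',robot.snapshot(n))
m=np.array([.5275,-.281,.2])
t=cv2.imread('pics/end_top.png').astype(int)
dark=(t.max(2)<45)
u0,v0=proj('top',m+[0,0,.048]).astype(int)
ys,xs=np.nonzero(dark[v0-26:v0+27,u0-10:u0+11]);print('handle px',xs.min()+u0-10,xs.max()+u0-10,ys.min()+v0-26,ys.max()+v0-26)
print('pred',proj('top',m+[-.06,0,.048]),proj('top',m+[.06,0,.048]))
s=cv2.GaussianBlur(cv2.cvtColor(cv2.imread('pics/end_scene.png'),cv2.COLOR_BGR2GRAY),(0,0),.7).astype(float)
# -y plate edge heights: sample gradient across projected edge, top side (z=4)
for name,a,b in[('-y edge',(-.081,-.086,.004),(.081,-.086,.004)),('front edge',(-.081,-.086,.004),(-.081,.086,.004))]:
  for k in np.linspace(.1,.9,5):
    p=m+np.array(a)*(1-k)+np.array(b)*k
    dz=np.arange(-.02,.0201,.001); I=[]
    for d in dz:
      q=proj('scene',p+[0,0,d]); I.append(cv2.getRectSubPix(s.astype(np.float32),(1,1),tuple(map(float,q)))[0,0])
    g=np.gradient(np.array(I)); print(name,round(k,1),'dz at max rise',dz[g.argmax()].round(3),np.array(I)[::8].round())
```

```text
t 35.0 tcp [ 0.2781 -0.0275  0.382 ] rpy [-179.98    0.31 -179.54] F [-0.4 -0.3 -1. ] w 0.046 ff 0.0
twist -0.0 then shift [-21.7  27.3  82.1]
handle px 418 424 208 249
pred [423.56818275 249.19378809] [422.09895222 205.63464246]
-y edge 0.1 dz at max rise 0.02 [118. 124. 130. 133. 138. 149.]
-y edge 0.3 dz at max rise -0.002 [ 57.  63.  85. 113. 133. 142.]
-y edge 0.5 dz at max rise 0.0 [ 57.  65.  88. 119. 139. 143.]
-y edge 0.7 dz at max rise 0.0 [ 57.  64.  84. 114. 134. 145.]
-y edge 0.9 dz at max rise 0.011 [ 72.  72.  73.  80. 104. 126.]
front edge 0.1 dz at max rise 0.004 [143. 143. 143. 156. 165. 167.]
front edge 0.3 dz at max rise 0.002 [146. 145. 146. 162. 171. 158.]
front edge 0.5 dz at max rise 0.014 [140. 138. 133. 115. 112. 116.]
front edge 0.7 dz at max rise -0.015 [ 65. 114. 137. 128. 122. 123.]
front edge 0.9 dz at max rise -0.012 [138. 139. 138. 129. 125. 125.]
```

```bash
python3 -c "
from bench import robot
print(robot.close_job())"
```

```text
the job is handed in; nothing more can be done
None
```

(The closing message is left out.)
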